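# Load the jar rack and hold its retaining rod in place

## Robot

A 7-joint arm with a two-finger parallel gripper is mounted at the origin on the work surface. World frame = base frame: x ahead of the robot, y to its left, z up, the work surface at z = 0. Lengths are in m, angles in rad, forces in N, time in s.
With the tool pointing down it reaches from about 0.4 to 0.85 m from the base axis. Payload 4.5 kg.
Tool frame: the origin (TCP) lies at the very end of the fingers, on their centre line; the grasp point (between the pads) lies 19 mm behind it (tcp_to_grasp is the z of the grasp point in the tool frame, in m); z points along the fingers, y is the line along which they close (so a half turn about z gives the same grasp; the last joint's range is limited). The gripper opens to 88 mm and grips with 3 to 60 N. Pads are 18 mm wide; open, the fingers measure 123 mm over their backs; the gripper's body (75 mm by 187 mm) begins 45 mm behind the grasp point.
Start: joints at [-1.101, 0.689, -0.195, 1.565, 0.157, 0.902, -0.215], TCP at [0.264, 0.567, 0.202] pointing down, gripper open.
Joint ranges: [-3.01, 3.01], [-0.46, 2.08], [-1.47, 1.51], [0.13, 2.56], [-1, 4.14], [0.04, 2.09], [-2.66, 2.66]. Speed limits (rad/s): [2.57, 2.57, 3.14, 3.14, 3.14, 3.14, 3.14].

## Interface

Orientations are given as a unit quaternion [x, y, z, w].
In Python, from plant import * gives the robot as it stands. The module is installed in compiled form; this text tells all that it offers.
- The arm moves only by the shell command python3 -m jog 'ROWS' [OPENING] [FORCE]. ROWS is JSON, a list that holds one entry, the list of rows, each a list of 6 numbers: the shift along the tool's x, y, z in m, then the turn, a rotation vector about the tool's x, y, z in rad. In form: [[[dx, dy, dz, ax, ay, az], ...]]. A call has 1 to 12 rows; each row shifts and turns the commanded pose from where the row before left it, along the tool's axes as they then stand; what a row does not reach is not made up. A row lasts 1/8 s, in which the tool goes at most 62.5 mm and 10.7 degrees, less where a joint would pass 70% of its speed; a pose out of reach is approached as far as the arm can. A call with a gripper value outside its range is refused whole. OPENING is the finger opening in m, from 0 to 0.0881, set as the call begins (- or left out, the last holds). The fingers move at their own pace and stop on an object; FORCE is the grip in N (left out, the last holds). Time passes only in rows, so rows that do not move let the fingers close. It gives the time, the measured TCP pose, the force, the opening and the grip force at its end, in the units of the state.
- get_state(): the state, without advancing time (a new reading comes with each control period).
- snapshot(name): name is "side" or "top" or "wrist"; returns a dict with "frame" (384x512x3 uint8, red, green, blue), "mtx" (3x3 intrinsics, pixels), "xyz" and "orientation" of the camera in the world; the wrist camera has in their place "mount" (4x4, takes a point from camera to tool coordinates, whose origin is the TCP and whose axes are the flange's). Camera axes: x right, y down, z forward; pixel columns grow to the right and rows downward; lengths in m; the calibration is good to about 2 mm. A picture is of the moment at which its call begins: read the wrist's pose just before it. There is no depth.
- finish_job(): hands the job in; it is judged then, once.
The state is a dict: "clock": time; "q": joint angles; "qd": joint speeds; "joint_torque": joint torques, N m; "tool_pos": TCP position; "eef_rot": TCP orientation; "contact_force": force on the tool from outside, world axes, zero at the start; "moment": the same for the moment, N m; "opening": opening from 0.0 (shut) to 1.0 (fully open); "finger_force": force on a finger pad.
Only numpy, scipy, OpenCV 4.12 (cv2) and the standard library are available. Lean on these libraries where they do the work, as an engineer would, in place of code of your own. Each camera call takes 0.05 s, during which the arm holds its last target. There are 200 camera calls.

## Task

Stand the two small jars upright in the jar rack, one in each cell, and let go of them. Then take the retaining rod by its wooden handle and thread it, from either end of the rack, through one brass bushing, over the jar lids and on through the other bushing, until its tip stands about 15 mm out beyond the second bushing. Finish while still holding the rod there by its handle, still and not levered hard against the bushings, and leave the cup, the screwdriver and the flat tin where they are.

Things in the scene. Friction and masses are not known exactly. Their poses are not given: they have to be found in the camera images.
- rack: Jar rack fixed to the bench: wooden tray 64 x 123 mm, walls and divider 5 mm thick, 34 mm high, floor 5 mm thick, two cells 54 mm square inside, in a row along its y axis. Beyond each end a steel upright 24 mm wide carries a brass bushing block (see bushing_a, bushing_b). Origin: centre of its underside; z up; y runs along the row, roughly to the robot's left (turned at most 0.25 rad).
- cell_a (a point): Centre of the floor of the rack's cell on its +y side (rack frame 0, 29.5, 5 mm).
- cell_b (a point): Centre of the floor of the rack's cell on its -y side (rack frame 0, -29.5, 5 mm).
- bushing_a (a point): Centre of the outer mouth of the bushing at the rack's +y end (rack frame 0, 77.5, 84 mm). Brass block 28 mm square, 16 mm long, 70 to 98 mm above the bench; bore 14 mm with a chamfered outer mouth. Both bores lie on one level axis along the rack's y, 84 mm above the bench.
- bushing_b (a point): Centre of the outer mouth of the same bushing at the rack's -y end (rack frame 0, -77.5, 84 mm).
- jar1: One of two equal clear glass jars with aluminium lids, 44 mm in diameter and 66 mm tall, 100 to 170 g, standing upright on the bench at the robot's left. Origin: centre of its underside; z up.
- jar2: The other jar, the same in all respects (either jar may go in either cell).
- rod: Retaining rod, 60 to 110 g, flat on the bench at the robot's right. Dark wooden handle block 40 long (x), 14 wide (y, flat sides to grip), 28 mm tall; from its front face an aluminium rod, 10 mm in diameter, runs 200 mm along +x. Undersides level: the rod's axis is 5 mm above the underside. Origin: centre of the handle's underside; x to the tip, z up.
- rod_tip (a point): Tip of the rod, on its axis (rod frame 220, 0, 5 mm); the last 12 mm taper to 5 mm in diameter.
- rod_root (a point): Where the rod leaves the handle, on its axis (rod frame 20, 0, 5 mm).
- cup: Bystander: a white cup, 72 mm across and 55 mm tall, beyond the work. Origin: centre of its underside.
- driver: Bystander: a screwdriver with a wooden handle, 170 mm long, lying on the bench before the rack, on the robot's side. Origin under its middle, x towards its tip.
- tin: Bystander: a flat round steel tin, 52 mm across and 18 mm high, beyond the rack. Origin: centre of its underside.

How it is judged:
By the outcome, as a careful person would: the job done as asked, in the order asked, and still so for the second after the job is handed in, while the arm keeps its last pose, push and grip.
It also fails if it takes over 72 s, if anything falls off the work surface, if the arm or the gripper's body presses on something with over 40 N, if the wrist force passes 120 N, or if a joint passes its speed limit or range.

## Working session

There is one attempt and no reset: what is moved stays moved. The work goes in short steps, Python scripts to look and compute and a shell command to move; the robot and the scene stay as the last step left them, time stands still between calls to the robot, and variables do not carry over. Pictures are saved under pics/ and viewed, at most 10 in all, crops included, and the job is handed in when it is done.

```bash
mkdir -p pics
python3 - <<'E'
from plant import *
import cv2
s=get_state(); print({k:(v if isinstance(v,(int,float)) else [round(float(x),4) for x in v]) for k,v in s.items()})
for n in ("side","top"):
    d=snapshot(n); cv2.imwrite(f"pics/{n}0.png",cv2.cvtColor(d["frame"],cv2.COLOR_RGB2BGR)); print(n,d["mtx"],d["xyz"],d["orientation"])
s=get_state();d=snapshot("wrist"); print(d["mtx"],d["mount"]); cv2.imwrite("pics/w0.png",cv2.cvtColor(d["frame"],cv2.COLOR_RGB2BGR))
E
```

```text
{'clock': 0.0, 'q': [-1.1012, 0.69, -0.1945, 1.5664, 0.1573, 0.9025, -0.2151], 'qd': [0.0004, -0.0, 0.0, 0.0002, -0.0004, -0.0003, 0.0009], 'joint_torque': [-0.0002, -52.7559, -1.2666, -15.3432, -0.0525, 0.0065, 0.0002], 'tool_pos': [0.2636, 0.5659, 0.2011], 'eef_rot': [0.2161, 0.9764, -0.0009, -0.0001], 'contact_force': [-0.0897, -0.6581, 0.0715], 'moment': [-0.0196, -0.0138, -0.0303], 'finger_force': 0.0, 'opening': 0.9968650722283037}
side [[359.59829205   0.         253.44277344]
 [  0.         359.59829205 191.23835768]
 [  0.           0.           1.        ]] [ 0.28004571 -0.46903319  0.74481505] [ 0.90219974 -0.25214596  0.09402435 -0.33707189]
top [[348.58644283   0.         257.26490338]
 [  0.         348.58644283 192.61101889]
 [  0.           0.           1.        ]] [0.47544844 0.01600915 1.1008089 ] [ 0.71094264 -0.70173147  0.03551158 -0.02953683]
[[318.10624915   0.         256.7413104 ]
 [  0.         318.10624915 198.76341031]
 [  0.           0.           1.        ]] [[-1.15161724e-03 -9.45559937e-01 -3.25445971e-01  8.39672038e-02]
 [ 9.99999145e-01 -8.87301754e-04 -9.60587299e-04 -1.42031905e-03]
 [ 6.19524085e-04 -3.25446799e-01  9.45560150e-01 -1.85084560e-01]
 [ 0.00000000e+00  0.00000000e+00  0.00000000e+00  1.00000000e+00]]
```

View pics/top0.png

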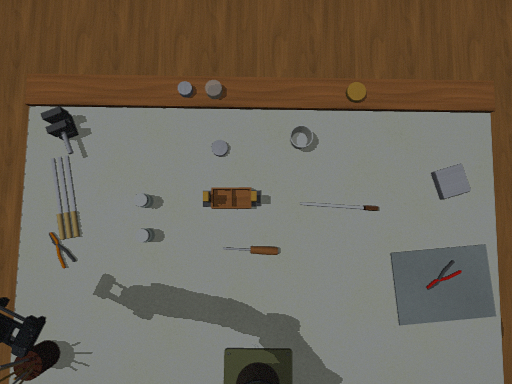

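View pics/side0.png

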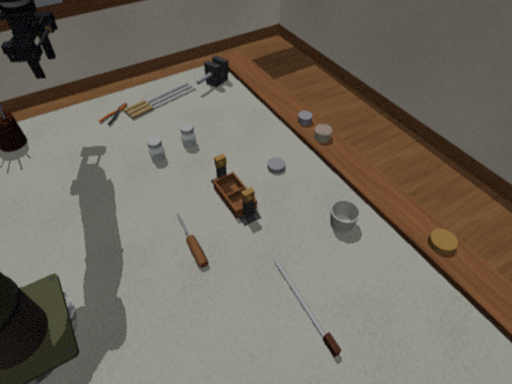

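The top view shows jars at about (145,200) and (148,235), and the rack at (232,198) with brass bushings at (207,197) and (257,199). The rod's handle is at (371,208) and its tip at (300,204), pointing +y. The tin is at (220,148), the cup at (302,138) and the driver at (255,250). Next I'll get rough positions from rays.

```bash
cat > h.py <<'E'
from plant import *
import cv2, numpy as np
from scipy.spatial.transform import Rotation as R
def cam(n):
    s=get_state(); d=snapshot(n)
    if n=="wrist":
        T=np.eye(4);T[:3,:3]=R.from_quat(s["eef_rot"]).as_matrix();T[:3,3]=s["tool_pos"];T=T@np.array(d["mount"])
    else:
        T=np.eye(4);T[:3,:3]=R.from_quat(d["orientation"]).as_matrix();T[:3,3]=d["xyz"]
    return d["frame"],np.array(d["mtx"]),T
def ray(c,uv,z):
    f,K,T=c; r=T[:3,:3]@np.linalg.inv(K)@[uv[0],uv[1],1.]; return T[:3,3]+r*(z-T[2,3])/r[2]
def proj(c,p):
    f,K,T=c; q=T[:3,:3].T@(np.asarray(p,float)-T[:3,3]); q=K@q; return q[:2]/q[2]
def save(c,name,box=None,k=1):
    f=c[0]
    if box: f=f[box[1]:box[3],box[0]:box[2]]
    cv2.imwrite(f"pics/{name}.png",cv2.cvtColor(cv2.resize(f,None,fx=k,fy=k,interpolation=cv2.INTER_CUBIC),cv2.COLOR_RGB2BGR))
def state():
    s=get_state(); r=R.from_quat(s["eef_rot"]).as_matrix()
    print("t",round(s["clock"],2),"pos",np.round(s["tool_pos"],4),"x",np.round(r[:,0],3),"y",np.round(r[:,1],3),"z",np.round(r[:,2],3),"F",np.round(s["contact_force"],1),"q",np.round(s["q"],2))
    return s,r
def move(p,xdir=None):
    """tool-frame shift and yaw to reach TCP p with tool x along xdir, z down (turn first, then shift in new axes)"""
    s,r=state(); p=np.asarray(p)
    x=np.array(xdir if xdir is not None else [*r[:2,0],0.],float);x/=np.linalg.norm(x);z=np.array([0,0,-1.]);G=np.c_[x,np.cross(z,x),z]
    print("rotvec",np.round(R.from_matrix(r.T@G).as_rotvec(),4),"shift(old)",np.round(r.T@(p-s["tool_pos"]),4),"shift(new)",np.round(G.T@(p-s["tool_pos"]),4))
E
python3 - <<'E'
from h import *
c=cam("top")
for n,uv,z in [("jar",(145,200),.05),("jar",(148,235),.05),("bA",(207,197),.098),("bB",(254.5,198.5),.098),("rodtip",(300,204),.005),("handle",(371.5,208),.028),("tin",(220,148),.018),("cup",(302,138),.04),("driver",(251,250),.01)]: print(n,np.round(ray(c,uv,z),3))
s,r=state()
save(c,"top1",(130,120,390,260),3)
E
```

```text
jar [0.546 0.346 0.05 ]
jar [0.441 0.332 0.05 ]
bA [0.553 0.153 0.098]
bB [0.551 0.016 0.098]
rodtip [ 0.542 -0.128  0.005]
handle [ 0.532 -0.346  0.028]
tin [0.715 0.127 0.018]
cup [ 0.746 -0.129  0.04 ]
driver [0.398 0.025 0.01 ]
t 0.2 pos [0.2637 0.5662 0.2014] x [-0.907  0.422 -0.   ] y [ 0.422  0.907 -0.001] z [-0.    -0.001 -1.   ] F [0.2 0.2 0.3] q [-1.1   0.69 -0.19  1.57  0.16  0.9  -0.22]
```

View pics/top1.png

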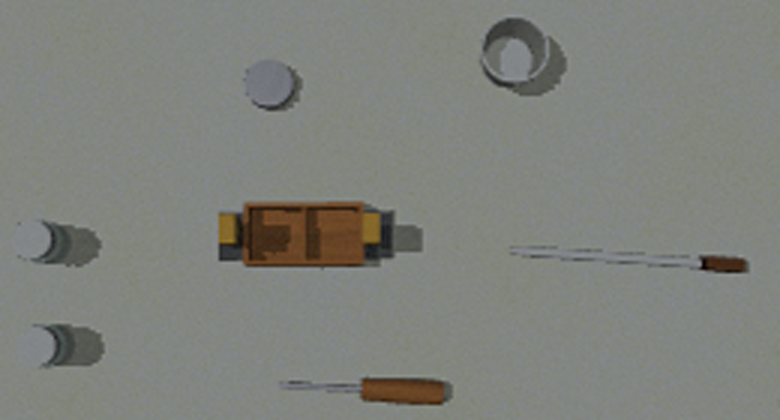

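Crop: the lids are at (142,200) and (143,235) in full-frame pixels, and the rack is nearly square to the view. Next I'll move over the jars and look with the wrist camera.

```bash
python3 -m jog '[[[-0.049,-0.015,0,0,0,0],[-0.049,-0.015,0,0,0,0],[-0.049,-0.015,0,0,0,0],[-0.049,-0.015,0,0,0,0],[-0.049,-0.015,0,0,0,0],[-0.049,-0.015,0,0,0,0]]]' 0.088
python3 -m jog '[[[0,0,0,0,0,0.162],[0,0,0,0,0,0.162],[0,0,0,0,0,0.162],[0,0,0,0,0,0.162],[0,0,0,0,0,0.162],[0,0,0,0,0,0.162],[0,0,0,0,0,0.162],[0,0,0,0,0,0]]]'
python3 - <<'E'
from h import *
state(); c=cam("wrist"); save(c,"w1")
E
```

```text
clock: 0.95
tool_pos: [0.4934, 0.3597, 0.2019]
eef_rot: [0.216, 0.976, 0.0, -0.0]
contact_force: [-0.7, 0.0, 0.2]
opening: 1.0
finger_force: 0.0
clock: 1.95
tool_pos: [0.4921, 0.361, 0.2017]
eef_rot: [0.706, 0.708, -0.0, 0.0]
contact_force: [0.3, -0.2, -0.6]
opening: 0.996
finger_force: 0.0
t 1.95 pos [0.4921 0.361  0.2017] x [-0.003  1.    -0.001] y [ 1.     0.003 -0.   ] z [-0.    -0.001 -1.   ] F [ 0.3 -0.2 -0.6] q [-0.77  0.67  0.1   1.62 -0.08  0.86 -0.63]
```

View pics/w1.png

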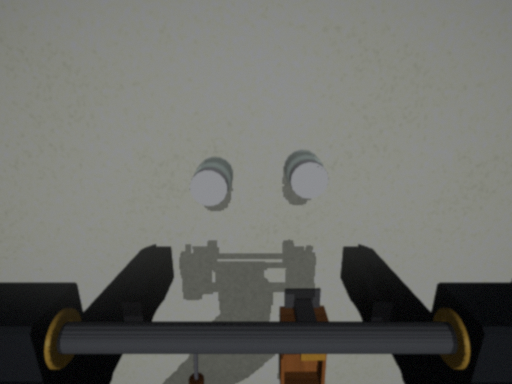

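The lids show cleanly at (209,188) and (309,181), and a rack end is visible at (300,315). I'll fit the lid circles.

Run:
```python
from h import *
c=cam("wrist"); f=c[0].astype(int)
m=((f[...,2]-f[...,1])>4)&(f.sum(2)>330)
m=m.astype(np.uint8); m[240:]=0; m=cv2.morphologyEx(m,cv2.MORPH_OPEN,np.ones((5,5)))
for k in cv2.findContours(m,cv2.RETR_EXTERNAL,cv2.CHAIN_APPROX_NONE)[0]:
    if cv2.contourArea(k)<300: continue
    (u,v),r=cv2.minEnclosingCircle(k); e=cv2.fitEllipse(k); print(u,v,r,e,np.round(ray(c,e[0],.066),4))
print(f[188,209],f[181,309],f[100,250])
print(np.round(ray(c,(209,188),.066),4),np.round(ray(c,(309,181),.066),4))
t=cam("top")
for uv in [(142.3,200),(143.3,235)]: print(np.round(ray(t,uv,.066),4))
```

```text
[139 140 143] [138 139 142] [139 141 133]
[0.4421 0.3455 0.066 ] [0.5471 0.3535 0.066 ]
[0.5444 0.3486 0.066 ]
[0.4414 0.3413 0.066 ]
```

Run:
```python
from h import *
c=cam("wrist"); f=cv2.GaussianBlur(c[0],(5,5),0).astype(int)
m=(((f[...,2]-f[...,1])>0)&(f.sum(2)>330)).astype(np.uint8); m[240:]=0; m=cv2.morphologyEx(m,cv2.MORPH_OPEN,np.ones((5,5)))
for k in cv2.findContours(m,cv2.RETR_EXTERNAL,cv2.CHAIN_APPROX_NONE)[0]:
    if cv2.contourArea(k)<300: continue
    e=cv2.fitEllipse(k); print(np.round(e[0],1),np.round(e[1],1),np.round(ray(c,e[0],.066),4));
```

```text
[208.4 187.2] [33.7 35.8] [0.4416 0.3464 0.066 ]
[308.7 179.6] [34.1 36.2] [0.5467 0.3549 0.066 ]
```

```bash
python3 -m jog '[[[-0.003,0.027,0,0,0,0],[-0.003,0.0275,0,0,0,0],[0,0,0.055,0,0,0],[0,0,0.055,0,0,0],[0,0,0.04,0,0,0],[0,0,0.0165,0,0,0],[0,0,0,0,0,0],[0,0,0,0,0,0]]]' 0.088 20
python3 -m jog '[[[0,0,0,0,0,0],[0,0,0,0,0,0],[0,0,0,0,0,0],[0,0,0,0,0,0],[0,0,0,0,0,0]]]' 0.03 20
python3 -m jog '[[[0,0,-0.02,0,0,0],[0,0,-0.04,0,0,0],[0,0,-0.05,0,0,0],[0,0,-0.03,0,0,0],[0,0,0,0,0,0]]]'
```

```text
clock: 3.15
tool_pos: [0.5483, 0.3558, 0.0373]
eef_rot: [0.707, 0.708, 0.002, 0.0]
contact_force: [-0.2, -0.3, 0.2]
opening: 1.001
finger_force: 0.0
clock: 3.78
tool_pos: [0.5468, 0.355, 0.0354]
eef_rot: [0.707, 0.707, -0.0, -0.0]
contact_force: [0.1, -0.2, -0.2]
opening: 0.46
finger_force: 0.0
clock: 4.4
tool_pos: [0.5489, 0.3562, 0.1796]
eef_rot: [0.707, 0.707, 0.004, 0.001]
contact_force: [0.7, 0.4, 0.1]
opening: 0.34
finger_force: 0.0
```

The fingers had not finished closing when I lifted. I'll check the jar.

```bash
python3 -m jog '[[[0,0,0,0,0,0],[0,0,0,0,0,0],[0,0,0,0,0,0],[0,0,0,0,0,0]]]' 0.088 25
python3 - <<'E'
from h import *
state(); c=cam("wrist"); save(c,"w2")
E
```

```text
clock: 4.9
tool_pos: [0.5466, 0.3548, 0.1748]
eef_rot: [0.707, 0.707, -0.001, -0.0]
contact_force: [-0.2, 0.3, 0.4]
opening: 0.767
finger_force: 0.0
t 4.9 pos [0.5466 0.3548 0.1748] x [-0.001  1.    -0.001] y [ 1.     0.001 -0.001] z [-0.001 -0.001 -1.   ] F [-0.2  0.3  0.4] q [-0.7   0.76  0.1   1.51 -0.09  0.88 -0.57]
```

View pics/w2.png

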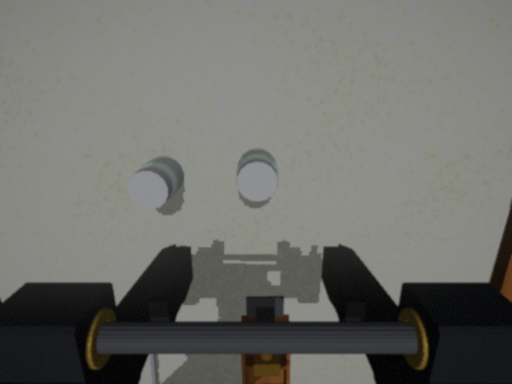

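The jar still stands, lid at (257,181), untouched; the closing was simply not given enough time. I'll recheck its position and the TCP projection.

Run:
```python
from h import *
c=cam("wrist"); f=cv2.GaussianBlur(c[0],(5,5),0).astype(int)
m=(((f[...,2]-f[...,1])>0)&(f.sum(2)>330)).astype(np.uint8); m[240:]=0; m=cv2.morphologyEx(m,cv2.MORPH_OPEN,np.ones((5,5)))
for k in cv2.findContours(m,cv2.RETR_EXTERNAL,cv2.CHAIN_APPROX_NONE)[0]:
    if cv2.contourArea(k)<300: continue
    e=cv2.fitEllipse(k); print(np.round(e[0],1),np.round(e[1],1),np.round(ray(c,e[0],.066),4))
    x,y,w,h=cv2.boundingRect(k); print("lid width",ray(c,(x+w,e[0][1]),.066)-ray(c,(x,e[0][1]),.066))
for z in (.1748,.2): print(proj(c,[.5466,.3548,z]))
t=cam("top"); F=t[0].astype(int); mm=((F.sum(2)>400)|((F[...,2]-F[...,1])>0)&(F.sum(2)>330)).astype(np.uint8); mm[:,:125]=0;mm[:,165:]=0;mm[:185]=0;mm[250:]=0
for k in cv2.findContours(mm,cv2.RETR_EXTERNAL,cv2.CHAIN_APPROX_NONE)[0]:
    if cv2.contourArea(k)>30: M=cv2.minEnclosingCircle(k); print("top",M,np.round(ray(t,M[0],.066),4))
```

```text
[147.7 189.5] [35.6 40.1] [0.4414 0.3463 0.066 ]
lid width [3.77597573e-02 9.25690402e-07 0.00000000e+00]
[256.7 180.7] [38.4 39. ] [0.5469 0.3552 0.066 ]
lid width [3.83555451e-02 5.27152174e-07 0.00000000e+00]
[256.17571003 227.78698456]
[256.08412156 246.30754279]
top ((144.5, 217.0), 37.47342300415039) [0.4942 0.34   0.066 ]
```

```bash
python3 -m jog '[[[0,0,0.05,0,0,0],[0,0,0.05,0,0,0],[0,0,0.03,0,0,0],[0,0,0.01,0,0,0],[0,0,0,0,0,0]]]' 0.088 25
python3 -m jog '[[[0,0,0,0,0,0],[0,0,0,0,0,0],[0,0,0,0,0,0],[0,0,0,0,0,0],[0,0,0,0,0,0],[0,0,0,0,0,0],[0,0,0,0,0,0],[0,0,0,0,0,0]]]' 0.025 25
```

```text
clock: 5.68
tool_pos: [0.5471, 0.3551, 0.0356]
eef_rot: [0.707, 0.707, 0.0, 0.0]
contact_force: [0.3, -0.9, -0.3]
opening: 1.001
finger_force: 0.0
clock: 6.68
tool_pos: [0.5469, 0.355, 0.0354]
eef_rot: [0.707, 0.707, 0.0, -0.0]
contact_force: [-0.1, 0.2, -0.3]
opening: 0.282
finger_force: 0.0
```

Run:
```python
from h import *
state(); c=cam("wrist"); t=cam("side"); 
a=cv2.resize(c[0],None,fx=.78,fy=.78); b=cv2.resize(t[0][70:230,80:280],(400,320))
o=np.zeros((330,800,3),np.uint8); o[:a.shape[0],:a.shape[1]]=a; o[:320,400:]=b
cv2.imwrite("pics/c3.png",o[...,::-1])
```

```text
t 6.67 pos [0.5469 0.355  0.0354] x [-0.001  1.     0.   ] y [ 1.     0.001 -0.   ] z [-0.  0. -1.] F [-0.1  0.2 -0.3] q [-0.68  0.94  0.07  1.6  -0.1   0.61 -0.56]
```

View pics/c3.png

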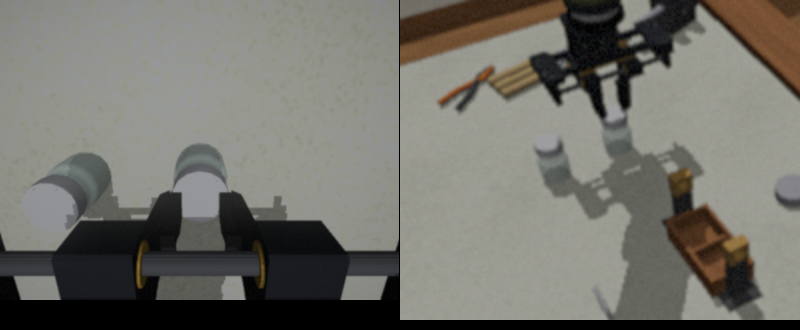

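The wrist picture (left) shows the lid in scaled pixels 173–228, with the fingertips above it at 182–220, not beside it. From the pixel width of the known opening, the fingertips appear about 40 mm short of where the reported TCP says they end. I'll quantify that.

```bash
python3 - <<'E'
from h import *
s,r=state(); c=cam("wrist"); g=c[0].astype(int).sum(2)
for v in (244,248,252,256,260): print(v,''.join('#' if x<130 else '.' for x in g[v,180:330]))
t=cam("side"); p=s["tool_pos"]
for z in (0,.02,.04,.06): print(z,proj(t,[p[0],p[1],p[2]+z]),(proj(t,[p[0],p[1],p[2]+z])-[80,70])*2+[400,0])
T=cam("top")
E
python3 -m jog '[[[0,0,0,0,0,0],[0,0,0,0,0,0],[0,0,0,0,0,0],[0,0,0,0,0,0],[0,0,0,0,0,0],[0,0,0,0,0,0]]]' 0.088 25
```

```text
t 6.78 pos [0.5468 0.355  0.0354] x [-0.001  1.     0.   ] y [ 1.     0.001 -0.   ] z [-0.  0. -1.] F [ 0.5 -0.1  0.1] q [-0.68  0.94  0.07  1.6  -0.1   0.61 -0.56]
244 ......................................................................................................................................................
248 ................................##.##...##.#######......................................................##..########.######...........................
252 .........................###########################...................................................##########################.....................
256 .......................#############################...................................................#############################..................
260 .....................###############################...................................................###############################................
0 [187.7743523  134.61875006] [615.5487046  129.23750013]
0.02 [186.84818961 129.42881829] [613.69637922 118.85763658]
0.04 [185.89559193 124.09075291] [611.79118386 108.18150582]
0.06 [184.91541109 118.59811995] [609.83082217  97.1962399 ]
clock: 7.68
tool_pos: [0.5469, 0.355, 0.0354]
eef_rot: [0.707, 0.707, 0.0, -0.0]
contact_force: [0.5, -0.1, 0.2]
opening: 0.937
finger_force: 0.0
```

```bash
python3 -m jog '[[[0,0,0.01,0,0,0],[0,0,0.01,0,0,0],[0,0,0.01,0,0,0],[0,0,0.002,0,0,0],[0,0,0,0,0,0]]]' 0.088 25
python3 -m jog '[[[0,0,0,0,0,0],[0,0,0,0,0,0],[0,0,0,0,0,0],[0,0,0,0,0,0],[0,0,0,0,0,0],[0,0,0,0,0,0],[0,0,0,0,0,0]]]' 0.025 25
python3 - <<'E'
from h import *
state(); c=cam("wrist"); t=cam("side"); 
a=cv2.resize(c[0],None,fx=.78,fy=.78); b=cv2.resize(t[0][100:180,130:230],(400,320),interpolation=cv2.INTER_CUBIC)
o=np.zeros((330,800,3),np.uint8); o[:a.shape[0],:a.shape[1]]=a; o[:320,400:]=b
cv2.imwrite("pics/c4.png",o[...,::-1])
E
```

```text
clock: 8.3
tool_pos: [0.5468, 0.3549, 0.0032]
eef_rot: [0.707, 0.707, -0.0, -0.0]
contact_force: [0.2, 0.3, 0.4]
opening: 0.997
finger_force: 0.0
clock: 9.18
tool_pos: [0.5468, 0.3551, 0.0035]
eef_rot: [0.707, 0.707, 0.0, -0.0]
contact_force: [-0.3, 0.9, 0.6]
opening: 0.437
finger_force: 25.0
t 9.18 pos [0.5468 0.3551 0.0035] x [-0.001  1.     0.   ] y [ 1.     0.001 -0.   ] z [-0.  0. -1.] F [-0.3  0.9  0.6] q [-0.68  0.99  0.06  1.61 -0.1   0.55 -0.56]
```

View pics/c4.png

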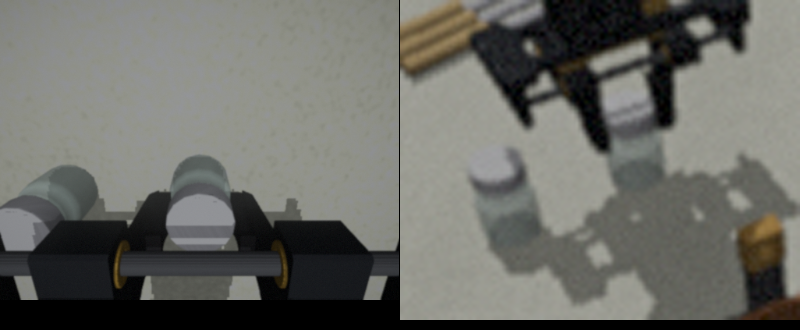

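The jar is held by its lid at 38.5 mm and 25 N. In the side view (right half) the fingertips end just below the lid, so they finish about 40 mm above the reported TCP; I'll allow for that from here on. Now I'll lift and move to a viewpoint over the rack.

```bash
python3 -m jog '[[[0,0,-0.015,0,0,0],[0,0,-0.03,0,0,0],[0,0,-0.05,0,0,0],[0,0,-0.05,0,0,0],[0,0,-0.055,0,0,0],[0,0,-0.055,0,0,0]]]'
python3 -m jog '[[[-0.04,0,0,0,0,0],[-0.06,0,0,0,0,0],[-0.06,0,0,0,0,0],[-0.06,0,0,0,0,0],[-0.06,0,0,0,0,0],[-0.05,0,0,0,0,0],[-0.025,0,0,0,0,0],[0,0,0,0,0,0],[0,0,0,0,0,0],[0,0,0,0,0,0]]]'
python3 - <<'E'
from h import *
state()
for n in ("wrist","top"):
    c=cam(n); hsv=cv2.cvtColor(cv2.GaussianBlur(c[0],(3,3),0),cv2.COLOR_RGB2HSV)
    save(c,n+"_r")
    m=cv2.inRange(hsv,(17,120,70),(28,255,255))
    for k in cv2.findContours(m,cv2.RETR_EXTERNAL,cv2.CHAIN_APPROX_NONE)[0]:
        if cv2.contourArea(k)>25:
            e=cv2.minAreaRect(k); print(n,cv2.contourArea(k),np.round(e[0],1),np.round(e[1],1),round(e[2],1),np.round(ray(c,e[0],.098),4))
E
```

```text
clock: 10.02
tool_pos: [0.5465, 0.3546, 0.2612]
eef_rot: [0.707, 0.707, 0.0, 0.0]
contact_force: [0.7, 0.9, -0.6]
opening: 0.442
finger_force: 25.0
clock: 11.28
tool_pos: [0.5473, 0.0021, 0.2585]
eef_rot: [0.706, 0.709, 0.0, -0.0]
contact_force: [0.2, 0.1, -1.8]
opening: 0.447
finger_force: 25.0
t 11.28 pos [0.5473 0.0021 0.2585] x [-0.004  1.     0.001] y [1.    0.004 0.   ] z [ 0.     0.001 -1.   ] F [ 0.2  0.1 -1.8] q [-0.14  0.52  0.09  1.74 -0.06  0.89 -0.02]
wrist 119.5 [482. 358.] [ 8. 20.] 90.0 [ 0.8609 -0.2662  0.098 ]
wrist 131.0 [150.  344.5] [47.  6.] 90.0 [ 0.4028 -0.2439  0.098 ]
wrist 141.0 [364. 344.] [ 6. 48.] 0.0 [ 0.6944 -0.2423  0.098 ]
wrist 371.0 [268.  152.5] [17. 24.] 90.0 [0.5598 0.0201 0.098 ]
wrist 562.5 [267.5  11.5] [23. 29.] 90.0 [0.5574 0.1558 0.098 ]
top 44.0 [205.5 196.5] [9. 5.] 90.0 [0.5548 0.1572 0.098 ]
top 284.0 [356.  91.] [18. 20.] 90.0 [ 0.8757 -0.282   0.098 ]
```

View pics/wrist_r.png

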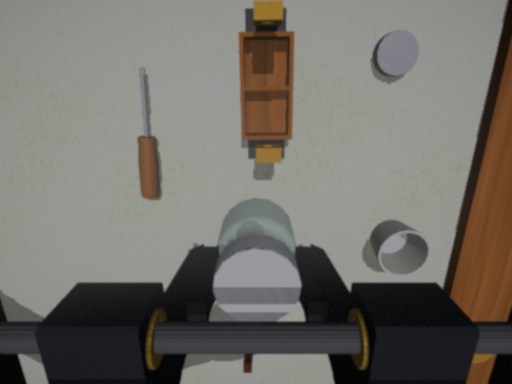

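The wrist picture is clear: tray rim from (240,32) to (294,139), bushings at (268,11) and (268,153), jar well held at (256,260). I'll fit the tray rim at z = 34 mm and the brass tops at 98 mm.

```bash
cat > rack.py <<'E'
from h import *
c=cam("wrist"); hsv=cv2.cvtColor(c[0],cv2.COLOR_RGB2HSV)
m=cv2.inRange(hsv,(3,90,30),(16,255,255)); m[185:]=0; m[:,:215]=0; m[:,330:]=0
m=cv2.morphologyEx(cv2.morphologyEx(m,cv2.MORPH_CLOSE,np.ones((5,5))),cv2.MORPH_OPEN,np.ones((9,9)))
k=max(cv2.findContours(m,cv2.RETR_EXTERNAL,cv2.CHAIN_APPROX_NONE)[0],key=cv2.contourArea)
P=np.array([ray(c,p[0]+0.,.034)[:2] for p in k],np.float32)
(cx,cy),(w,h),a=cv2.minAreaRect(P*1000); a=a-90 if a>45 else a
print("tray",cx,cy,w,h,a)
# edges of brass: profile of hue rows
b=cv2.inRange(hsv,(17,100,40),(30,255,255)); 
for r0,r1 in ((0,30),(140,170)):
    s=b[r0:r1,240:300]; ys,xs=np.nonzero(s); print("brass cols",np.percentile(xs,[2,98])+240,"rows",ys.min()+r0,ys.max()+r0)
    print(hsv[r0:r1,268].tolist())
E
python3 rack.py
```

```text
tray 559.02099609375 86.96369934082031 63.19777297973633 125.05632781982422 1.0680772066116333
brass cols [254. 282.] rows 0 24
[[20, 151, 147], [20, 168, 147], [21, 177, 147], [21, 176, 148], [21, 178, 146], [21, 171, 149], [21, 174, 148], [21, 172, 148], [21, 175, 147], [21, 174, 148], [21, 176, 146], [20, 179, 148], [20, 177, 148], [20, 178, 149], [21, 182, 147], [20, 177, 148], [20, 176, 149], [20, 175, 144], [20, 173, 125], [19, 176, 90], [20, 180, 75], [18, 179, 84], [19, 181, 83], [19, 180, 65], [18, 134, 42], [20, 122, 25], [10, 31, 25], [90, 12, 21], [0, 12, 21], [9, 62, 29]]
brass cols [256.   280.72] rows 143 161
[[12, 44, 58], [15, 38, 54], [14, 57, 58], [18, 110, 81], [18, 146, 117], [19, 153, 132], [18, 145, 123], [18, 151, 127], [19, 158, 139], [19, 160, 147], [18, 157, 148], [19, 159, 146], [19, 156, 147], [19, 155, 146], [18, 154, 149], [18, 155, 150], [18, 156, 149], [19, 157, 149], [18, 153, 150], [19, 155, 148], [19, 153, 147], [18, 137, 141], [18, 77, 122], [24, 34, 106], [30, 20, 102], [27, 22, 103], [27, 22, 104], [30, 17, 104], [30, 20, 103], [34, 20, 101]]
```

Run:
```python
from h import *
c=cam("wrist")
for n,uv in (("A inner",(268.3,18)),("B inner",(268.4,148.5)),("B outer",(268.4,162))): print(n,np.round(ray(c,uv,.098),4))
t=cam("top");hsv=cv2.cvtColor(cv2.GaussianBlur(t[0],(3,3),0),cv2.COLOR_RGB2HSV)
m=cv2.inRange(hsv,(3,90,30),(16,255,255)); m[:180]=0;m[215:]=0;m[:,:200]=0;m[:,270:]=0
k=max(cv2.findContours(m,cv2.RETR_EXTERNAL,cv2.CHAIN_APPROX_NONE)[0],key=cv2.contourArea)
P=np.array([ray(t,p[0]+0.,.034)[:2] for p in k],np.float32); print(cv2.minAreaRect(P*1000))
state()
# rod in top view
o=cv2.inRange(hsv,(3,90,20),(16,255,255)); o[:190]=0;o[225:]=0;o[:,:350]=0;o[:,400:]=0
k=max(cv2.findContours(o,cv2.RETR_EXTERNAL,cv2.CHAIN_APPROX_NONE)[0],key=cv2.contourArea);e=cv2.minAreaRect(k);print(e,ray(t,e[0],.028))
```

```text
A inner [0.5583 0.1491 0.098 ]
B inner [0.5601 0.0234 0.098 ]
B outer [0.5603 0.0084 0.098 ]
((555.94287109375, 118.5909194946289), (61.513797760009766, 67.73036193847656), 0.778076708316803)
t 11.53 pos [0.5472 0.0006 0.2584] x [-0.002  1.     0.   ] y [ 1.     0.002 -0.   ] z [-0.  0. -1.] F [-0.4 -0.7 -0.9] q [-0.14  0.52  0.09  1.74 -0.06  0.89 -0.02]
((371.0, 207.5), (3.0, 12.0), 90.0) [ 0.53307424 -0.34419216  0.028     ]
```

Rack: centre (0.559, 0.0866), yaw ≈ 0.016, with the tray and brass fits agreeing. First jar goes to cell_b.

```bash
python3 -m jog '[[[0.03,0.006,0,0,0,0],[0.0275,0.0065,0,0,0,-0.016],[0,0,0.05,0,0,0],[0,0,0.06,0,0,0],[0,0,0.05,0,0,0],[0,0,0.03,0,0,0],[0,0,0.01,0,0,0],[0,0,0,0,0,0],[0,0,0,0,0,0]]]'
python3 -m jog '[[[0,0,0.01,0,0,0],[0,0,0.008,0,0,0],[0,0,0,0,0,0]]]'
python3 - <<'E'
from h import *
state()
E
```

```text
clock: 12.65
tool_pos: [0.5609, 0.0576, 0.0598]
eef_rot: [0.701, 0.713, 0.001, 0.001]
contact_force: [-1.1, -0.5, -1.0]
opening: 0.442
finger_force: 25.0
clock: 13.02
tool_pos: [0.559, 0.0575, 0.0397]
eef_rot: [0.701, 0.713, -0.001, -0.0]
contact_force: [-0.4, 0.2, -0.8]
opening: 0.441
finger_force: 25.0
t 13.03 pos [0.559  0.0575 0.0397] x [-0.017  1.    -0.   ] y [ 1.     0.017 -0.001] z [-0.001 -0.    -1.   ] F [-0.4  0.2 -0.8] q [-0.21  0.85  0.04  1.88 -0.08  0.41 -0.09]
```

```bash
python3 -m jog '[[[0,0,0.005,0,0,0],[0,0,0.005,0,0,0],[0,0,0,0,0,0]]]'
python3 -m jog '[[[0,0,0.005,0,0,0],[0,0,0.005,0,0,0],[0,0,0,0,0,0]]]'
```

```text
clock: 13.4
tool_pos: [0.5593, 0.0575, 0.0299]
eef_rot: [0.701, 0.713, -0.0, -0.0]
contact_force: [-0.6, 0.9, -0.9]
opening: 0.443
finger_force: 25.0
clock: 13.78
tool_pos: [0.5593, 0.0575, 0.0199]
eef_rot: [0.701, 0.713, -0.0, -0.0]
contact_force: [0.7, -0.1, -1.3]
opening: 0.443
finger_force: 25.0
```

No contact on the way down. I'll seat it.

```bash
python3 -m jog '[[[0,0,0.005,0,0,0],[0,0,0.004,0,0,0],[0,0,0.002,0,0,0],[0,0,0,0,0,0]]]'
```

```text
clock: 14.28
tool_pos: [0.5595, 0.0575, 0.0092]
eef_rot: [0.701, 0.713, -0.0, -0.0]
contact_force: [0.1, 0.6, -0.8]
opening: 0.444
finger_force: 25.0
```

```bash
python3 -m jog '[[[0,0,0,0,0,0],[0,0,0,0,0,0],[0,0,0,0,0,0],[0,0,0,0,0,0],[0,0,-0.01,0,0,0],[0,0,-0.03,0,0,0],[0,0,-0.06,0,0,0],[0,0,-0.06,0,0,0]]]' 0.075
python3 -m jog '[[[0.04,-0.0155,-0.02,0,0,0],[0.0485,-0.0188,0,0,0,0],[0.0485,-0.0188,0,0,0,0],[0.0485,-0.0188,0,0,0,0],[0.0485,-0.0188,0,0,0,0],[0.03,-0.0116,0,0,0,0],[0.01,-0.0039,0,0,0,0],[0,0,0,0,0,0],[0,0,0,0,0,0]]]' 0.088
python3 - <<'E'
from h import *
c=cam("wrist"); f=cv2.GaussianBlur(c[0],(5,5),0).astype(int)
m=(((f[...,2]-f[...,1])>0)&(f.sum(2)>330)).astype(np.uint8); m[240:]=0; m=cv2.morphologyEx(m,cv2.MORPH_OPEN,np.ones((5,5)))
for k in cv2.findContours(m,cv2.RETR_EXTERNAL,cv2.CHAIN_APPROX_NONE)[0]:
    if cv2.contourArea(k)<300: continue
    e=cv2.fitEllipse(k); p=ray(c,e[0],.066); print(np.round(e[0],1),np.round(e[1],1),np.round(p,4)); p[2]=.0035; move(p)
E
```

```text
clock: 15.28
tool_pos: [0.5593, 0.0574, 0.1715]
eef_rot: [0.701, 0.713, -0.0, -0.0]
contact_force: [0.3, -0.7, -0.4]
opening: 0.845
finger_force: 0.0
clock: 16.4
tool_pos: [0.4499, 0.3274, 0.1896]
eef_rot: [0.702, 0.712, -0.0, 0.001]
contact_force: [-0.0, -0.1, -1.3]
opening: 1.0
finger_force: 0.0
[248.1 157.9] [37.5 38.7] [0.4415 0.3466 0.066 ]
t 16.45 pos [0.4499 0.3275 0.1896] x [-0.014  1.    -0.001] y [1.    0.014 0.001] z [ 0.001 -0.001 -1.   ] F [-0.2  0.3  0.5] q [-0.79  0.62  0.13  1.8  -0.11  0.73 -0.59]
rotvec [0.0005 0.001  0.    ] shift(old) [ 0.0194 -0.0082  0.1861] shift(new) [ 0.0192 -0.0081  0.1861]
```

```bash
python3 -m jog '[[[0.0195,-0.008,0,0,0,0],[0,0,0.06,0,0,0],[0,0,0.055,0,0,0],[0,0,0.04,0,0,0],[0,0,0.02,0,0,0],[0,0,0.011,0,0,0],[0,0,0,0,0,0]]]' 0.088
python3 -m jog '[[[0,0,0,0,0,0],[0,0,0,0,0,0],[0,0,0,0,0,0],[0,0,0,0,0,0],[0,0,0,0,0,0],[0,0,0,0,0,0],[0,0,0,0,0,0],[0,0,0,0,0,0]]]' 0.025 25
```

```text
clock: 17.32
tool_pos: [0.4409, 0.3482, 0.0033]
eef_rot: [0.701, 0.713, -0.0, 0.0]
contact_force: [0.1, 0.4, 0.6]
opening: 1.0
finger_force: 0.0
clock: 18.32
tool_pos: [0.4406, 0.3491, 0.0035]
eef_rot: [0.701, 0.713, 0.0, 0.0]
contact_force: [-0.1, 0.0, 2.2]
opening: 0.446
finger_force: 25.0
```

```bash
python3 -m jog '[[[0,0,-0.015,0,0,0],[0,0,-0.04,0,0,0],[0,0,-0.05,0,0,0],[0,0,-0.05,0,0,0],[-0.03,0.015,0,0,0,0],[-0.05,0.0245,0,0,0,0],[-0.05,0.0245,0,0,0,0],[-0.05,0.0245,0,0,0,0],[-0.035,0.017,0,0,0,0],[-0.0186,0.0085,0,0,0,0],[0,0,0,0,0,0],[0,0,0,0,0,0]]]'
python3 - <<'E'
from h import *
move([.5585,.1175,.0088],[-.016,1,0])
E
```

```text
clock: 19.82
tool_pos: [0.5576, 0.119, 0.1586]
eef_rot: [0.7, 0.714, 0.0, -0.001]
contact_force: [-0.2, 0.0, -1.0]
opening: 0.444
finger_force: 25.0
t 19.82 pos [0.5576 0.119  0.1586] x [-0.019  1.     0.001] y [ 1.     0.019 -0.001] z [-0.001  0.001 -1.   ] F [-0.2  0.  -1. ] q [-0.33  0.67  0.07  1.79 -0.07  0.68 -0.2 ]
rotvec [-0.0007 -0.0012  0.0027] shift(old) [-0.0017  0.001   0.1498] shift(new) [-0.0015  0.0009  0.1498]
```

```bash
python3 -m jog '[[[-0.0015,0.001,0.03,0,0,0],[0,0,0.05,0,0,0],[0,0,0.03,0,0,0],[0,0,0.01,0,0,0],[0,0,0,0,0,0],[0,0,0.006,0,0,0],[0,0,0.006,0,0,0],[0,0,0,0,0,0]]]'
python3 -m jog '[[[0,0,0.006,0,0,0],[0,0,0.006,0,0,0],[0,0,0,0,0,0]]]'
```

```text
clock: 20.82
tool_pos: [0.5594, 0.1159, 0.0264]
eef_rot: [0.701, 0.713, -0.0, -0.0]
contact_force: [0.2, 0.2, -1.8]
opening: 0.444
finger_force: 25.0
clock: 21.2
tool_pos: [0.559, 0.1158, 0.0138]
eef_rot: [0.701, 0.713, -0.0, -0.0]
contact_force: [-0.0, -0.6, -1.5]
opening: 0.443
finger_force: 25.0
```

```bash
python3 -m jog '[[[0,0,0.004,0,0,0],[0,0,0.002,0,0,0],[0,0,0,0,0,0],[0,0,0,0,0,0]]]'
```

```text
clock: 21.7
tool_pos: [0.5595, 0.1159, 0.0085]
eef_rot: [0.701, 0.713, 0.0, -0.0]
contact_force: [-0.2, 0.3, 0.5]
opening: 0.441
finger_force: 25.0
```

```bash
python3 -m jog '[[[0,0,0,0,0,0],[0,0,0,0,0,0],[0,0,0,0,0,0],[0,0,0,0,0,0],[0,0,-0.01,0,0,0],[0,0,-0.04,0,0,0],[0,0,-0.06,0,0,0],[0,0,-0.06,0,0,0],[-0.02,0,-0.02,0,0,0]]]' 0.075
python3 -m jog '[[[-0.05,-0.0043,0,0,0,0],[-0.058,-0.0043,0,0,0,0],[-0.058,-0.0043,0,0,0,0],[-0.058,-0.0043,0,0,0,0],[-0.058,-0.0043,0,0,0,0],[-0.058,-0.0043,0,0,0,0],[-0.058,-0.0043,0,0,0,0],[-0.04,-0.0043,0,0,0,0],[-0.0175,0,0,0,0,0],[0,0,0,0,0,0],[0,0,0,0,0,0]]]' 0.06
python3 - <<'E'
from h import *
s,r=state(); c=cam("wrist"); save(c,"rod1"); hsv=cv2.cvtColor(cv2.GaussianBlur(c[0],(3,3),0),cv2.COLOR_RGB2HSV)
o=cv2.inRange(hsv,(0,90,15),(16,255,255))
for k in cv2.findContours(o,cv2.RETR_EXTERNAL,cv2.CHAIN_APPROX_NONE)[0]:
    if cv2.contourArea(k)>150:
        e=cv2.minAreaRect(k);print(cv2.contourArea(k),e,ray(c,e[0],.028))
E
```

```text
clock: 22.82
tool_pos: [0.5619, 0.098, 0.203]
eef_rot: [0.7, 0.714, 0.004, 0.002]
contact_force: [-0.2, -0.7, -0.2]
opening: 0.853
finger_force: 0.0
clock: 24.2
tool_pos: [0.5342, -0.3572, 0.1984]
eef_rot: [0.7, 0.714, 0.001, -0.001]
contact_force: [0.9, 0.2, 0.7]
opening: 0.683
finger_force: 0.0
t 24.2 pos [ 0.5342 -0.3572  0.1984] x [-0.02   1.     0.002] y [1.   0.02 0.  ] z [ 0.     0.002 -1.   ] F [0.9 0.2 0.7] q [ 0.51  0.71  0.02  1.52 -0.02  0.91  0.56]
1920.0 ((496.0, 251.49996948242188), (124.99998474121094, 29.999996185302734), 90.0) [ 0.83637676 -0.46013727  0.028     ]
```

View pics/rod1.png

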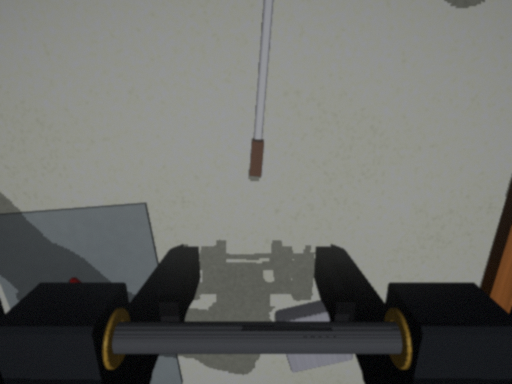

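The handle's top is at rows 140–178 around column 257, and the rod runs up to (267,0). I'll compute the axis.

```bash
cat > rod.py <<'E'
from h import *
c=cam("wrist"); f=c[0].astype(int); g=f.sum(2)
hsv=cv2.cvtColor(c[0],cv2.COLOR_RGB2HSV)
# rod: bright bluish; centre per row
L=[]
for v in range(5,130,5):
    row=f[v,240:285]; w=np.nonzero((row[:,2]-row[:,1])>2)[0]
    if len(w)>=3: L.append(ray(c,(240+(w.min()+w.max())/2,v),.008)[:2])
L=np.array(L); vx,vy,x0,y0=cv2.fitLine(L.astype(np.float32),cv2.DIST_HUBER,0,1e-5,1e-5).ravel(); 
if vy<0: vx,vy=-vx,-vy
print("n",len(L),"dir",vx,vy,"x at y=-.344",x0+vx/vy*(-.344-y0))
o=((f[...,0]-f[...,2])>20).astype(np.uint8); o[:120]=0;o[200:]=0;o[:,:235]=0;o[:,280:]=0
ys,xs=np.nonzero(o); print("handle rows",ys.min(),ys.max())
for v in (150,160,170): x=xs[ys==v]; print(v,x.min(),x.max(),ray(c,((x.min()+x.max())/2,v),.028)[:2])
b=ray(c,(255,ys.max()+.5),.028)[:2]; print("rear",b,"centre",b+.02*np.array([vx,vy]))
p=[*(b+.02*np.array([vx,vy])),0.0]; move(p,[vx,vy,0])
E
python3 rod.py
```

```text
n 25 dir 0.05747804 0.99834675 x at y=-.344 0.5338462
handle rows 142 175
150 252 261 [ 0.53382243 -0.33816041]
160 251 261 [ 0.53347345 -0.34956268]
170 250 260 [ 0.53254413 -0.361214  ]
rear [ 0.53265869 -0.36771426] centre [ 0.53380825 -0.34774733]
t 24.3 pos [ 0.5341 -0.3575  0.1985] x [-0.02   1.     0.002] y [1.   0.02 0.  ] z [ 0.     0.002 -1.   ] F [ 0.5  0.1 -0.5] q [ 0.51  0.71  0.02  1.52 -0.02  0.91  0.56]
rotvec [ 0.0002 -0.0016  0.0779] shift(old) [ 9.400e-03 -1.000e-04  1.985e-01] shift(new) [ 0.0097 -0.0008  0.1985]
```

```bash
python3 -m jog '[[[0.0095,0,0,0,0,0.078],[0,-0.001,0.05,0,0,0],[0,0,0.06,0,0,0],[0,0,0.05,0,0,0],[0,0,0.03,0,0,0],[0,0,0.015,0,0,0],[0,0,0,0,0,0],[0,0,0,0,0,0]]]' 0.05 25
python3 - <<'E'
from h import *
s,r=state(); c=cam("wrist"); g=c[0].astype(int).sum(2)
for v in (238,242,246,250,254,258): print(v,''.join('#' if x<130 else '.' for x in g[v,170:345]))
print(s["opening"])
E
```

```text
clock: 25.3
tool_pos: [0.5332, -0.351, -0.0051]
eef_rot: [0.728, 0.685, 0.0, 0.001]
contact_force: [-0.4, -0.1, 0.4]
opening: 0.566
finger_force: 0.0
t 25.3 pos [ 0.5332 -0.351  -0.0051] x [ 0.061  0.998 -0.001] y [ 0.998 -0.061  0.002] z [ 0.002 -0.001 -1.   ] F [-0.4 -0.1  0.4] q [ 0.5   0.98  0.02  1.65 -0.04  0.5   0.49]
238 ...............................................................................................................................................................................
242 ...............................................................................................................................................................................
246 .........................................................................................................................................................#.....................
250 ............###.#####################....................................................................................................##########################............
254 ........##############################...................................................................................................##############################........
258 .....#################################..................................................................................................##################################.....
0.5664684258036983
```

Reported z is already −5 mm with no contact, which confirms the 40 mm offset. I'll go down in steps, watching the force.

```bash
python3 -m jog '[[[0.003,0,0.012,0,0,0],[0,0,0.01,0,0,0],[0,0,0,0,0,0]]]'; python3 -m jog '[[[0,0,0.0025,0,0,0],[0,0,0,0,0,0]]]';  python3 -m jog '[[[0,0,0.0025,0,0,0],[0,0,0,0,0,0]]]'
```

```text
clock: 25.72
tool_pos: [0.5314, -0.3469, -0.0298]
eef_rot: [0.728, 0.685, -0.0, -0.001]
contact_force: [-0.8, -0.1, -0.2]
opening: 0.568
finger_force: 0.0
clock: 25.98
tool_pos: [0.5322, -0.3477, -0.0312]
eef_rot: [0.728, 0.685, 0.0, 0.0]
contact_force: [-0.4, 0.7, 0.2]
opening: 0.567
finger_force: 0.0
clock: 26.22
tool_pos: [0.5321, -0.3475, -0.0337]
eef_rot: [0.728, 0.685, -0.0, -0.0]
contact_force: [0.3, -0.2, 0.0]
opening: 0.571
finger_force: 0.0
```

Tips are now about 6 mm above the bench. I'll close on the handle.

```bash
python3 -m jog '[[[0,0,0,0,0,0],[0,0,0,0,0,0],[0,0,0,0,0,0],[0,0,0,0,0,0],[0,0,0,0,0,0],[0,0,0,0,0,0],[0,0,0,0,0,0],[0,0,0,0,0,0]]]' 0.0 40
python3 -m jog '[[[0,0,-0.01,0,0,0],[0,0,-0.03,0,0,0],[0,0,-0.05,0,0,0],[0,0,-0.05,0,0,0],[0,0,-0.02,0,0,0],[0,0,0,0,0,0],[0,0,0,0,0,0]]]'
python3 - <<'E'
from h import *
state()
for n in ("wrist","top","side"): c=cam(n); save(c,n+"_h")
a=cv2.imread("pics/wrist_h.png"); t=cv2.imread("pics/top_h.png")[150:280,180:440]; s=cv2.imread("pics/side_h.png")[130:384,180:430]
o=np.zeros((590,800,3),np.uint8); o[:288,:384]=cv2.resize(a,(384,288)); o[:200,390:790]=cv2.resize(t,(400,200),interpolation=cv2.INTER_CUBIC); o[205:585,390:764]=cv2.resize(s,(374,380)); 
cv2.imwrite("pics/h1.png",o)
E
```

```text
clock: 27.22
tool_pos: [0.5323, -0.3476, -0.0336]
eef_rot: [0.728, 0.685, 0.0, 0.0]
contact_force: [-0.2, 0.3, -0.1]
opening: 0.158
finger_force: 40.0
clock: 28.1
tool_pos: [0.5314, -0.347, 0.1255]
eef_rot: [0.728, 0.685, -0.0, -0.001]
contact_force: [0.0, -0.1, -0.9]
opening: 0.155
finger_force: 40.0
t 28.1 pos [ 0.5314 -0.347   0.1255] x [0.061 0.998 0.001] y [ 0.998 -0.061 -0.002] z [-0.002  0.001 -1.   ] F [ 0.  -0.1 -0.9] q [ 0.48  0.79  0.04  1.61 -0.04  0.74  0.48]
```

View pics/h1.png

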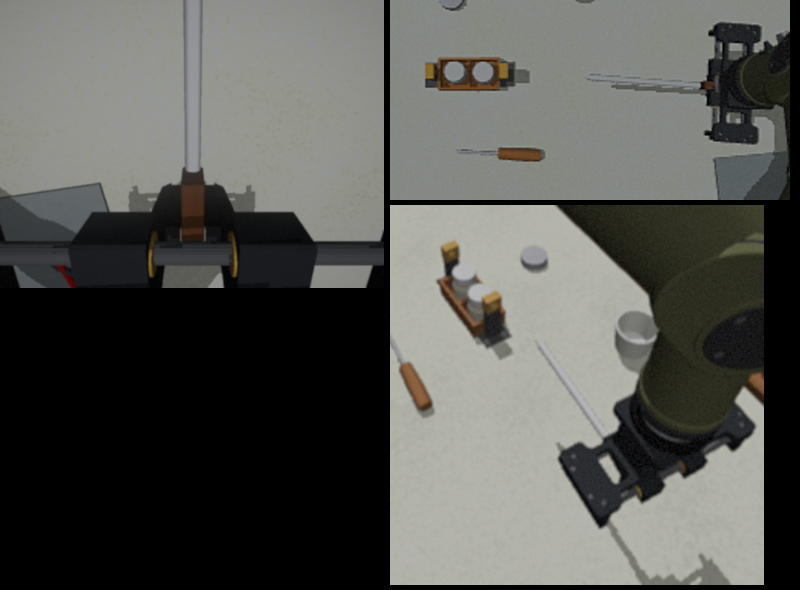

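The rod is gripped (wrist view: rod from column 193 up), and the top and side views show both jars upright in their cells. That was my last picture, so the rest is numeric. I'll fit the rod axis in the tool frame and triangulate the tip.

```bash
cat > axis.py <<'E'
from h import *
def rodline(H=.0386,show=True):
    s=get_state(); r=R.from_quat(s["eef_rot"]).as_matrix(); p=np.array(s["tool_pos"]); c=cam("wrist"); f=c[0].astype(int)
    Tm=np.linalg.inv(np.block([[r,p[:,None]],[np.zeros((1,3)),1]]))
    L=[];W=[]
    for v in range(4,215,6):
        row=f[v,225:300]; k=((row[:,2]-row[:,1])>2).astype(np.uint8)
        k=cv2.morphologyEx(k[None],cv2.MORPH_CLOSE,np.ones((1,5)))[0]
        n,lab,st,ce=cv2.connectedComponentsWithStats(k[None])
        if n<2: continue
        i=1+np.argmax(st[1:,4]); a=st[i,0]+225; w=st[i,2]
        if w<8: continue
        # plane through axis in tool frame: z_tool=-H
        T=Tm@c[2]; K=c[1]
        d=T[:3,:3]@np.linalg.inv(K)@[a+w/2-.5,v,1.]; t=(-H-T[2,3])/d[2]; q=T[:3,3]+d*t
        L.append(q[:2]); W.append(w/ K[0,0]*t)
    L=np.array(L); W=np.array(W)
    good=(L[:,0]>.022)
    k=np.polyfit(L[good,0],L[good,1],1)
    if show: print("tool line y =",np.round(k,4),"n",good.sum(),"res",np.std(L[good,1]-np.polyval(k,L[good,0])),"x range",L[good,0].min(),L[good,0].max(),"width slope",np.round(np.polyfit(L[good,0],W[good]*1000,1),2))
    return k
if __name__=="__main__":
    k=rodline()
    s,r=state(); p=np.array(s["tool_pos"]); tip=p+r@[.22,np.polyval(k,.22),-.0386]; print("tip pred",np.round(tip,4))
    C={n:cam(n) for n in("top","side")}
    for n,c in C.items():
        u,v=proj(c,tip); print(n,"pred",u,v)
        u,v=int(u),int(v); b=c[0].astype(int)[v-9:v+10,u-9:u+10]; 
        for row in (b.sum(2)): print(' '.join(f"{x:3d}" for x in row))
E
python3 axis.py
```

```text
tool line y = [0.0021 0.0002] n 36 res 0.00020924628591227412 x range 0.02484382820013204 0.1156822060572105 width slope [-1.45  9.55]
t 28.3 pos [ 0.5315 -0.3471  0.1251] x [0.061 0.998 0.001] y [ 0.998 -0.061 -0.002] z [-0.002  0.001 -1.   ] F [ 0.7 -0.  -0.2] q [ 0.48  0.79  0.04  1.61 -0.04  0.74  0.48]
tip pred [ 0.5456 -0.1276  0.1639]
top pred 307.6717634970976 199.3120718485998
396 397 399 401 388 404 398 404 403 400 402 392 396 401 404 403 402 403 400
407 405 397 405 391 401 400 396 401 395 400 399 395 401 405 401 401 400 397
398 403 406 398 394 393 398 397 399 400 406 398 404 403 399 401 400 399 399
403 401 396 393 402 401 403 398 412 413 405 393 403 398 403 406 408 404 400
404 403 404 397 404 401 405 402 407 415 408 397 399 399 401 400 400 405 397
399 404 399 387 391 403 401 393 404 402 397 401 400 405 405 406 403 406 400
399 403 395 402 395 401 395 394 399 406 404 400 402 411 408 407 396 405 400
404 401 397 402 405 398 393 398 398 399 410 408 411 410 412 400 411 412 404
398 407 403 397 392 399 396 397 402 397 379 330 346 301 320 314 353 340 324
393 398 399 400 400 400 398
[... 1524 characters left out ...]
 523 524 522 522
518 517 502 506 515 522 522 511 476 502 536 532 504 497 506 521 522 525 514
523 522 517 517 522 519 517 512 494 466 498 536 525 503 497 510 511 516 522
521 523 526 518 522 519 515 519 494 438 449 525 545 526 501 488 509 516 518
524 517 511 527 508 530 520 522 503 450 438 502 548 541 516 492 507 509 520
506 516 510 510 520 516 518 528 518 488 428 465 519 542 537 517 513 520 520
506 517 515 525 519 523 521 527 529 504 448 415 475 535 549 538 510 511 527
507 519 526 532 527 521 521 521 525 523 483 408 425 498 534 543 525 498 508
510 514 527 517 527 524 512 514 517 519 508 458 410 456 521 544 545 524 513
519 520 528 519 516 523 509 518 518 521 526 490 439 415 477 525 546 543 512
```

Run:
```python
from h import *
from scipy.optimize import least_squares
C=[cam("top"),cam("side")]
def tri(uvs): return least_squares(lambda p:np.r_[proj(C[0],p)-uvs[0],proj(C[1],p)-uvs[1]],[.55,-.1,.1])
r=tri([(306.7,199.5),(278.3,220)]); print("tip",r.x,r.fun)
p=[.5456,-.1276,.1639]
for i,n in enumerate(("top","side")): print(n,[np.round(proj(C[i],np.array(p)+d)-proj(C[i],p),2).tolist() for d in np.eye(3)*.005])
# bias check on brass tops: rack centre (.559,.0866) yaw .016
for y in (.0695,-.0695):
    q=np.array([.559-.016*y,.0866+y,.098])
    for i,n in enumerate(("top","side")):
        hsv=cv2.cvtColor(C[i][0],cv2.COLOR_RGB2HSV); u,v=proj(C[i],q); U,V=int(u),int(v)
        m=cv2.inRange(hsv[V-12:V+13,U-12:U+13],(15,110,105),(30,255,255)); ys,xs=np.nonzero(m)
        print(n,"pred",np.round([u,v],1),"seen bright brass",xs.mean()+U-12 if len(xs) else None,ys.mean()+V-12 if len(ys) else None,len(xs))
        pts=[proj(C[i],q+[a,b,0]) for a in(-.014,.014) for b in(-.008,.008)]; print("  box",np.min(pts,0).round(1),np.max(pts,0).round(1), "seen", (xs.min()+U-12,ys.min()+V-12,xs.max()+U-12,ys.max()+V-12) if len(xs) else "")
```

```text
tip [ 0.54597914 -0.12590392  0.15962121] [ 0.10887366 -0.2064748  -0.17175763  0.02437589]
top [[-0.0, -1.85], [-1.85, -0.02], [0.29, -0.14]]
side [[2.07, -1.04], [-1.39, -1.71], [0.13, -1.5]]
top pred [205.9 195.4] seen bright brass 205.34615384615384 195.94230769230768 52
  box [203.  190.6] [208.8 200.3] seen (np.int64(203), np.int64(191), np.int64(216), np.int64(207))
side pred [220.2 157.2] seen bright brass 219.70833333333334 158.29166666666666 48
  box [214.  153.5] [226.4 161. ] seen (np.int64(215), np.int64(155), np.int64(224), np.int64(164))
top pred [254.1 195.3] seen bright brass 252.93220338983053 195.27118644067798 59
  box [251.3 190.4] [256.9 200.2] seen (np.int64(245), np.int64(188), np.int64(256), np.int64(206))
side pred [248.3 191.5] seen bright brass 247.828125 192.40625 64
  box [241.5 187. ] [255.1 196. ] seen (np.int64(242), np.int64(188), np.int64(253), np.int64(198))
```

Sag and bias are both within about 1–2 mm, so the rod is level and runs along tool x. Aligning with the bore axis, tip short of bushing_b.

```bash
python3 -m jog '[[[0,0,0,0,0,-0.077],[0,0,0,0,0,0],[0.05,0.014,0,0,0,0],[0.04,0.014,0.02,0,0,0],[0.015,0.003,0.03,0,0,0],[0,0,0.02,0,0,0],[0,0,0.008,0,0,0],[0,0,0,0,0,0],[0,0,0,0,0,0]]]'
python3 - <<'E'
from h import *
from axis import rodline
k=rodline(); s,r=state(); p=np.array(s["tool_pos"]); print("tip",np.round(p+r@[.22,np.polyval(k,.22),-.0386],4))
move([.5642,-.24,.0454],[-.016,1,0])
E
```

```text
clock: 29.62
tool_pos: [0.562, -0.2428, 0.0493]
eef_rot: [0.702, 0.712, 0.0, 0.001]
contact_force: [-0.4, 0.4, 0.5]
opening: 0.155
finger_force: 40.0
tool line y = [0.0021 0.0001] n 36 res 0.0001515068677451119 x range 0.02481111348864406 0.11564681493927526 width slope [2.34 9.13]
t 29.68 pos [ 0.5621 -0.2427  0.0493] x [-0.015  1.    -0.001] y [1.    0.015 0.002] z [ 0.002 -0.001 -1.   ] F [ 0.3 -0.3 -0.6] q [ 0.32  0.88  0.03  1.73 -0.04  0.54  0.38]
tip [ 0.5593 -0.0227  0.0878]
t 29.68 pos [ 0.5621 -0.2427  0.0493] x [-0.015  1.    -0.001] y [1.    0.015 0.002] z [ 0.002 -0.001 -1.   ] F [ 0.3 -0.3 -0.6] q [ 0.32  0.88  0.03  1.73 -0.04  0.54  0.38]
rotvec [ 0.0016  0.0007 -0.0009] shift(old) [0.0027 0.0021 0.0039] shift(new) [0.0027 0.0022 0.0039]
```

```bash
python3 -m jog '[[[0.001,0.0015,0.004,0,0,0],[0,0,0,0,0,0],[0,0,0,0,0,0]]]'
cat > chk.py <<'E'
from h import *
from axis import rodline
from scipy.ndimage import map_coordinates
k=rodline(); s,r=state(); p=np.array(s["tool_pos"]); P=lambda x:p+r@[x,np.polyval(k,x),-.0386]
print("tip",np.round(P(.22),4))
for n in("top","side"):
    c=cam(n); g=c[0].astype(float)
    def prof(a,b,w=7):
        ua,ub=proj(c,a),proj(c,b); d=(ub-ua)/np.linalg.norm(ub-ua); nn=np.array([-d[1],d[0]]); o=np.arange(-w,w+.1,.5); acc=0
        for t in np.linspace(0,1,25):
            q=ua+t*(ub-ua)+nn*o[:,None]; acc=acc+np.stack([map_coordinates(g[...,j],[q[:,1],q[:,0]],order=1) for j in range(3)],1)
        return o,acc/25,nn
    for nm,a,b in(("root",P(.06),P(.11)),("tipside",P(.15),P(.20))):
        o,A,nn=prof(a,b); print(n,nm,"normal",nn.round(2)," b-g:",np.round(A[:,2]-A[:,1],0).astype(int).tolist(),"sum",A.sum(1).astype(int).tolist())
    for sy in(.0695,-.0695):
        a=np.array([.559-.016*(sy-.007),.0866+sy-.007,.098]);b=np.array([.559-.016*(sy+.007),.0866+sy+.007,.098])
        o,A,nn=prof(a,b,9); print(n,"brass r-b",np.round(A[:,0]-A[:,2]).astype(int).tolist())
        w=np.array([14e-3,0,0]); print("   expected top-face half width px",(proj(c,a+w)-proj(c,a))@nn)
E
python3 chk.py
```

```text
clock: 30.05
tool_pos: [0.563, -0.241, 0.0444]
eef_rot: [0.701, 0.713, 0.0, -0.0]
contact_force: [-0.4, -0.1, -0.2]
opening: 0.157
finger_force: 40.0
tool line y = [0.0015 0.0002] n 36 res 0.00010661114141179242 x range 0.024812213965971962 0.11564900774196102 width slope [1.89 9.17]
t 30.1 pos [ 0.563  -0.2411  0.0444] x [-0.016  1.     0.   ] y [1.    0.016 0.   ] z [ 0.  0. -1.] F [-0.3  0.2 -0.1] q [ 0.31  0.88  0.03  1.73 -0.04  0.53  0.38]
tip [ 0.56   -0.0211  0.083 ]
top root normal [-0. -1.]  b-g: [-6, -6, -7, -7, -7, -7, -8, -8, -7, -5, -3, 2, 5, 3, 2, 2, 2, -1, -3, -4, -5, -5, -5, -6, -6, -6, -6, -6, -6] sum [445, 442, 435, 407, 373, 320, 279, 281, 278, 252, 251, 343, 421, 442, 457, 451, 437, 395, 370, 414, 449, 446, 445, 444, 443, 441, 441, 441, 441]
top tipside normal [-0. -1.]  b-g: [-8, -8, -9, -9, -9, -8, -7, -7, -7, -5, -3, 2, 5, 4, 3, 2, 1, -3, -7, -8, -8, -9, -9, -9, -9, -8, -7, -7, -7] sum [442, 441, 435, 402, 371, 345, 322, 322, 321, 314, 314, 371, 423, 442, 457, 452, 440, 388, 349, 401, 446, 443, 440, 439, 439, 439, 440, 440, 441]
top brass r-b [-4, -5, -5, -5, 
[... 713 characters left out ...]
0.63]  b-g: [-7, -7, -7, -7, -7, -7, -8, -8, -8, -5, -1, 2, 3, 3, 2, 1, 0, -1, -4, -6, -9, -10, -10, -10, -10, -9, -10, -9, -9] sum [442, 439, 434, 431, 430, 433, 436, 436, 426, 411, 406, 423, 454, 484, 504, 510, 505, 491, 480, 477, 481, 487, 491, 493, 493, 493, 493, 493, 493]
side brass r-b [11, 14, 17, 22, 27, 33, 43, 54, 63, 70, 73, 74, 75, 76, 76, 78, 79, 81, 83, 83, 82, 81, 81, 81, 78, 71, 56, 38, 23, 14, 9, 8, 9, 9, 9, 9, 9]
   expected top-face half width px 4.9232221435802055
side brass r-b [22, 27, 30, 33, 38, 46, 55, 65, 71, 76, 78, 78, 79, 80, 81, 81, 81, 82, 83, 83, 83, 83, 84, 84, 83, 80, 73, 60, 43, 27, 15, 10, 9, 9, 9, 9, 9]
   expected top-face half width px 5.366682157047003
```

The rod and bore agree to within about 1 mm in both views. I'll insert in stages, watching the forces.

```bash
python3 -m jog '[[[0.012,0,-0.0006,0,0,0],[0.01,0,0,0,0,0],[0.006,0,0,0,0,0],[0.006,0,0,0,0,0],[0.006,0,0,0,0,0],[0,0,0,0,0,0],[0,0,0,0,0,0]]]'
python3 - <<'E'
from h import *
s,r=state(); print(np.round(s["moment"],2),s["finger_force"])
E
```

```text
clock: 31.08
tool_pos: [0.5623, -0.2014, 0.045]
eef_rot: [0.702, 0.713, -0.0, 0.0]
contact_force: [-0.6, 0.5, -1.1]
opening: 0.159
finger_force: 40.0
t 31.07 pos [ 0.5623 -0.2014  0.045 ] x [-0.016  1.    -0.   ] y [1.    0.016 0.   ] z [ 0. -0. -1.] F [-0.6  0.5 -1.1] q [ 0.25  0.87  0.04  1.77 -0.06  0.5   0.33]
[-0.11  0.04 -0.03] 39.99984453432262
```

```bash
python3 -m jog '[[[0.008,0,0,0,0,0],[0.008,0,0,0,0,0],[0.008,0,0,0,0,0],[0.008,0,0,0,0,0],[0,0,0,0,0,0],[0,0,0,0,0,0]]]'
python3 - <<'E'
from h import *
s,r=state(); print(np.round(s["moment"],2),s["finger_force"])
E
```

```text
clock: 31.82
tool_pos: [0.5619, -0.1694, 0.045]
eef_rot: [0.701, 0.713, -0.0, 0.0]
contact_force: [0.6, -1.4, 0.0]
opening: 0.159
finger_force: 40.0
t 31.82 pos [ 0.5619 -0.1694  0.045 ] x [-0.016  1.    -0.   ] y [1.    0.016 0.   ] z [ 0. -0. -1.] F [ 0.6 -1.4  0. ] q [ 0.19  0.86  0.04  1.81 -0.07  0.47  0.29]
[-0.11  0.06 -0.  ] 39.99984280206263
```

```bash
python3 -m jog '[[[0.012,0,0,0,0,0],[0.014,0,0,0,0,0],[0.014,0,0,0,0,0],[0.014,0,0,0,0,0],[0.014,0,0,0,0,0],[0.01,0,0,0,0,0],[0.008,0,0,0,0,0],[0,0,0,0,0,0],[0,0,0,0,0,0]]]'
python3 - <<'E'
from h import *
from axis import rodline
s,r=state(); print(np.round(s["moment"],2),s["finger_force"]); k=rodline(); p=np.array(s["tool_pos"]);
for x in (.02,.22): q=p+r@[x,np.polyval(k,x),-.0386]; print(np.round(q,4),"bore x",.559-.016*(q[1]-.0866))
E
```

```text
clock: 32.95
tool_pos: [0.5605, -0.0838, 0.0451]
eef_rot: [0.702, 0.712, -0.0, 0.0]
contact_force: [-0.7, -1.7, -0.7]
opening: 0.154
finger_force: 40.0
t 32.95 pos [ 0.5605 -0.0838  0.0451] x [-0.015  1.    -0.001] y [1.    0.015 0.   ] z [ 0.    -0.001 -1.   ] F [-0.7 -1.7 -0.7] q [ 0.03  0.85  0.06  1.87 -0.11  0.43  0.19]
[-0.12  0.09  0.02] 39.99978566542268
tool line y = [0.0006 0.0002] n 27 res 0.00012710281785434084 x range 0.02481172581667488 0.11564754766484725 width slope [-1.28  9.25]
[ 0.5604 -0.0637  0.0837] bore x 0.5614054613830816
[0.5574 0.1362 0.0835] bore x 0.5582058025072937
```

```bash
python3 -m jog '[[[0.006,0,0,0,0,0],[0.006,0,0,0,0,0],[0.006,0,0,0,0,0],[0.006,0,0,0,0,0],[0,0,0,0,0,0],[0,0,0,0,0,0]]]'
python3 - <<'E'
from h import *
s,r=state(); print(np.round(s["moment"],2),s["finger_force"])
E
```

```text
clock: 33.75
tool_pos: [0.5601, -0.0593, 0.045]
eef_rot: [0.701, 0.713, -0.0, 0.0]
contact_force: [0.4, -0.7, -0.5]
opening: 0.154
finger_force: 40.0
t 33.75 pos [ 0.5601 -0.0593  0.045 ] x [-0.016  1.    -0.   ] y [1.    0.016 0.   ] z [ 0. -0. -1.] F [ 0.4 -0.7 -0.5] q [-0.02  0.84  0.07  1.88 -0.12  0.42  0.15]
[-0.09  0.06 -0.01] 39.99983690679073
```

```bash
python3 -m jog '[[[0.006,0,0,0,0,0],[0.006,0,0,0,0,0],[0.0045,0,0,0,0,0],[0.002,0,0,0,0,0],[0,0,0,0,0,0],[0,0,0,0,0,0]]]'
python3 - <<'E'
from h import *
s,r=state(); print(np.round(s["moment"],2),s["finger_force"]); p=np.array(s["tool_pos"]); tip=p+r@[.22,0.0003,-.0386]; print("tip",tip)
m=np.array([.559-.016*.0775,.0866+.0775,.084])
for n in("top","side"):
    c=cam(n); print(n,"tip pred",proj(c,tip).round(1),"mouth pred",proj(c,m).round(1),"top outer edge",proj(c,m+[0,0,.014]).round(1))
    u,v=proj(c,tip).round().astype(int); b=c[0].astype(int)
    print("cols from",u-10,"rows from",v-8)
    for y in range(v-8,v+9): print(y,' '.join(f"{b[y,x].sum():3d}{'B' if b[y,x,0]-b[y,x,2]>30 else ('+' if b[y,x,2]-b[y,x,1]>1 else ' ')}" for x in range(u-10,u+13)))
E
```

```text
clock: 34.5
tool_pos: [0.5598, -0.0408, 0.045]
eef_rot: [0.702, 0.713, -0.0, 0.0]
contact_force: [-0.1, 0.1, -0.7]
opening: 0.156
finger_force: 40.0
t 34.5 pos [ 0.5598 -0.0408  0.045 ] x [-0.016  1.    -0.   ] y [1.    0.016 0.   ] z [ 0. -0. -1.] F [-0.1  0.1 -0.7] q [-0.05  0.84  0.07  1.89 -0.13  0.42  0.13]
[-0.13 -0.   -0.04] 39.99980818480253
tip [0.55659853 0.1791603  0.083596  ]
top tip pred [198.7 196.2] mouth pred [203.8 195.8] top outer edge [203.1 195.4]
cols from 189 rows from 188
188 451  449  444  451  450  449  445  445  443  450  453  448  442  447  452  449  438  450  452  445  447  435  330B
189 446  449  449  446  447  444  443  444  444  454  449  451  446  453  451  452  458  466  459  455  468  443+ 293B
190 444  451  456  447  437  436  446  449  454  450  450  446  453  433  391  395  402+ 394+ 396  406  401+ 390  285B
191 448  448  455  450  439  442  449  448  454  450  446  452  448  420  293B 293B 303B 297B 300B 247B 213+ 220  244B
192 450  446  447  451  445  438  452  449  449  451  453  445  445  424  304B 306B 312B 310B 300B 192B 134  212  236B
193 4
[... 2854 characters left out ...]
  460  460  462  462  467  434  269  227B 320B 341B 324B 284B 262B 232B 207B 139B 155B 201  369  467  484 
160 459  457  464  459  468  463  480  456  268  160B 258B 292B 234B 209B 171B 194  191B 148B 125B 194B 370  473  479 
161 461  462  471  467  458  462  479  462  305  151B 173B 191B 172B 156B 222  272  280  201  155B 183B 347  469  483 
162 459  463  463  462  458  468  478  470  335  172  113B 136B 150B 194  278+ 346+ 388+ 355  235  181B 317  460  481 
163 463  466  470  463  457  470  479  463  360  185  136B 151B 145B 199  279  391+ 468  474+ 366+ 237  324  467  496 
164 464  463  465  464  467  469  481  471  388  226  137B 150B 152B 184  261  386+ 472+ 499+ 466  363  362  466  485
```

The tip protrudes about 14.5–15 mm (tip at column 198.4, mouth at about 203.3) and the contact force is under 1 N. Settle, then hand in.

```bash
python3 -m jog '[[[0,0,0,0,0,0],[0,0,0,0,0,0],[0,0,0,0,0,0],[0,0,0,0,0,0]]]'
python3 - <<'E'
from plant import *
print(finish_job())
E
```

```text
clock: 35.1
tool_pos: [0.5598, -0.0406, 0.045]
eef_rot: [0.701, 0.713, 0.0, -0.0]
contact_force: [-0.4, -0.1, 0.2]
opening: 0.153
finger_force: 40.0
the job is handed in; nothing more can be done
None
```

I handed the job in at 35.1 s: both jars stand upright in the rack, and the rod is through both bushings with its tip about 15 mm out, still held by the handle with under 1 N at the wrist; the hand-in gave no verdict.

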